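# Scan a gear: full turn of the hand turntable, then show its underside to the camera

### The job

The gear on the hand turntable is being scanned by the stereo camera beside the bench: take the turntable's upright handle and turn the disc through one full turn, either way round, until the handle is back at the pointer or a little past it, with the gear riding undisturbed in the middle. Then pick the gear up by its hub and hold it in the air in front of the small camera on the mini tripod, its underside squarely facing the lens, centred on the lens axis and 100 mm from the front glass, without touching that camera and leaving the other things on the bench where they are. Finish holding the gear there, still and in the gripper: it is not put down again.

Things in the scene. Friction and masses are not known exactly. Their poses are not given: they have to be found in the camera images.
- turntable: Hand turntable, fixed to the bench: dark steel foot 160 mm across, black disc 224 mm across whose top is 31 mm above the bench. Origin on the bench under the disc's axis, z up. Its +x axis points at the pointer: a thin dark post 5 mm by 12 mm, 35 mm tall, 129 to 134 mm from the axis, with a steel tip reaching in over the gap to the disc's rim. The turntable lies at any yaw.
- disc (a joint): Rotation of the turntable's disc (rad), counter-clockwise seen from above positive, 0 at the start with the handle at the pointer. It has no stop and turns either way against light bearing friction (about 1 N at the handle), and stays where it is left.
- disc_center (a point): Centre of the disc's top face, 31 mm above the bench; axes turn with the disc, +x towards the handle, z up.
- handle_grip (a point): Grip point of the upright grey handle on the disc, 90 mm from the disc's axis: middle of a round knob 21 mm across that stands 42 mm above the disc; the point lies on its axis 25 mm above the disc (56 mm above the bench). The knob revolves freely on its own spindle, so it can be held with one hand attitude all the way round.
- gear: Steel spur gear standing hub up near the middle of the disc: toothed rim 60 mm across and 14 mm thick, and above it a round hub 30 mm across and 36 mm tall (50 mm overall) to grip it by. About 0.42 kg. Origin at the centre of its underside, z along its axis towards the hub.
- gear_underside (a point): Centre of the gear's flat underside (same point and axes as gear).
- camera: Small camera on a mini tripod, the tripod fixed to the bench: legs reach 68 mm from the middle; origin on the bench under the tripod's middle. The grey camera body (42 x 44 x 50 mm) sits on a stiff tilt head 75 mm above the bench and looks up, its black lens 35 mm across at the upper end. It leans from vertical towards the tripod's own -x side, about towards the robot, by 0.15 to 0.5 rad.
- lens (a point): Centre of the lens's front glass, about 0.14 m above the bench; its z axis is the lens axis and points out of the lens, upwards and leaning about towards the robot. The gear's z axis is to end along this z axis, the gear's underside 100 mm out along it.
- bottle: Bystander: amber bottle with a white cap, 66 mm across, 205 mm tall; origin at its underside.
- mug: Bystander: white mug, 82 mm across, 92 mm tall; origin at its underside.
- tape_roll: Bystander: brown roll of packing tape lying flat, 100 mm across, 48 mm tall; origin at its underside.
- pinion: Bystander: small steel pinion without a hub lying flat on the bench, 37 mm across, 18 mm tall; origin at its underside.
There are look-alikes about, which are no part of the job. Several things have the shape of the gear; the one meant has the colours described above.

How it is judged:
On the way:
1. the disc has been turned a full turn from its start, either way (to within 10 degrees short, or more), with the gear still standing on it within 25 mm of its centre ((value of joint disc above 6.108 rad or value of joint disc below -6.108 rad) and horizontal distance between gear_underside and disc_center below 0.025 m and z of gear_underside in the frame of disc_center below 0.006 m and angle between gear's own z axis and vertical below 0.1 rad), for 0.2 s.
At the end, for the whole second after the job is handed in: Gear at rest, held by the fingers alone, hub away from the lens, centre of its underside 80 to 120 mm out along the lens axis and within 20 mm of it each way, axes within 10 degrees; disc left 338 to 407 degrees from its start; bystanders within 30 mm of theirs (z of gear_underside in the frame of lens between 0.08 and 0.12 m and x of gear_underside in the frame of lens between -0.02 and 0.02 m and y of gear_underside in the frame of lens between -0.02 and 0.02 m and angle between the z axis of gear and the z axis of lens, either way round below 0.17 rad and angle between gear's own z axis and vertical below 1.2 rad and height (world z) of gear_underside above 0.15 m and contact force between gear and the fingers above 2 N and contact force between gear and turntable below 0.1 N and contact force between gear and camera below 0.1 N and linear speed of gear below 0.03 m/s and angular speed of gear below 0.3 rad/s and (value of joint disc between 5.9 and 7.1 rad or value of joint disc between -7.1 and -5.9 rad) and distance of each of bottle, mug, tape_roll, pinion from where it was at the start of the episode below 0.03 m); the arm keeps its last pose, push and grip.
It fails at once if the small camera or its tripod is touched (over 0.5 N) (contact force between camera and anything else above 0.5 N).
It fails at once if the bottle is moved more than 30 mm (distance of bottle from where it was at the start of the episode above 0.03 m).
It fails at once if the mug is moved more than 30 mm (distance of mug from where it was at the start of the episode above 0.03 m).
It fails at once if the tape roll is moved more than 30 mm (distance of tape_roll from where it was at the start of the episode above 0.03 m).
It fails at once if the pinion is moved more than 30 mm (distance of pinion from where it was at the start of the episode above 0.03 m).
It also fails if it takes over 72 s, if anything falls off the work surface, if the arm or the gripper's body presses on something with over 40 N, if the wrist force passes 120 N, or if a joint passes its speed limit or range.

### The arm

A 6-joint arm with a two-finger parallel gripper is mounted at the origin on the work surface. World frame = base frame: x ahead of the robot, y to its left, z up, the work surface at z = 0. Lengths are in m, angles in rad, forces in N, time in s.
With the tool pointing down it reaches from about 0.375 to 0.9 m from the base axis. Payload 3.1 kg.
Tool frame: the origin (TCP) lies between the finger pads; the fingertips stand manip.finger_overhang ahead of it and the grasp point (between the pads) lies 5 mm behind it (manip.finger_overhang is the distance from the TCP to the fingertips, in m); z points along the fingers, y is the line along which they close (so a half turn about z gives the same grasp; the last joint's range is limited). The gripper opens to 85 mm and grips with 20 to 120 N. Pads are 22 mm wide; open, the fingers measure 114 mm over their backs; the gripper's body (76 mm by 85 mm) begins 54 mm behind the grasp point. The pads swing forward as they close: fully open they stand 13 mm farther back than shut.
Start: joints at [-1.429, 0.527, 1.433, -0, 1.181, -0.178], TCP at [0.197, -0.593, 0.207] pointing down, gripper open.
Joint ranges: [-3.08, 3.08], [-0.75, 2.2], [0.22, 2.44], [-1.43, 4.57], [0, 2.65], [-2.85, 2.85]. Speed limits (rad/s): [2.79, 2.79, 3.14, 3.14, 3.14, 3.14].

### API

Orientations are given as a unit quaternion [x, y, z, w].
In Python, from station import manip gives the robot as it stands.
- The arm moves only by the tool drive_tool, never from a script. Its argument "plan" is a list of rows, each a list of 7 numbers: the shift along the tool's x, y, z in m, then the turn, a rotation vector about the tool's x, y, z in degrees, then the opening, from -1 (shut) to 1 (fully open). In form: [[x, y, z, wx, wy, wz, gripper], ...]. A call has 1 to 10 rows; each row shifts and turns the commanded pose from where the row before left it, along the tool's axes as they then stand; what a row does not reach is not made up. A row lasts 1/10 s, in which the tool goes at most 50 mm and 8.59 degrees, less where a joint would pass 70% of its speed; a pose out of reach is approached as far as the arm can. A call is refused whole if a number of a shift passes 0.05 or a number of a turn 8.59, either way. A call with a gripper value outside its range is refused whole. The fingers move at their own pace and stop on an object; "newtons" is the grip in N (left out, the last holds). Time passes only in rows, so rows that do not move let the fingers close. It gives the time, the measured TCP pose, the force, the opening and the grip force at its end, in the units of the state.
- manip.sense(): the state, without advancing time (a new reading comes with each control period).
- manip.snapshot(name): name is "scene" or "top" or "wrist"; returns a dict with "image" (384x512x3 uint8, red, green, blue), "z_map" (384x512 float32, m along the optical axis (not along the pixel's ray), 0 where there is no reading), "fov_y" (degrees; the focal length in pixels is half the picture's height over the tangent of half this angle, whatever the lens; pixels are square), "cx", "cy" (the principal point, pixels), "extrinsics" (4x4, takes a point from camera to world coordinates); the wrist camera has in their place "mount" (4x4, takes a point from camera to tool coordinates, whose origin is the TCP and whose axes are the flange's). Camera axes: x right, y up, looking along -z (the intrinsics and any distortion apply to the point x, -y, -z); pixel columns grow to the right and rows downward; lengths in m; the calibration is good to about 2 mm. The wrist camera is an equidistant fisheye: a pixel r from the principal point sees the ray r / f radians off the axis. A picture is of the moment at which its call begins: read the wrist's pose just before it.
- manip.sign_off(): hands the job in; it is judged then, once.
The state is a dict: "t": time; "q": joint angles; "qd": joint speeds; "tau": joint torques, N m; "tcp_pos": TCP position; "tool_rot": TCP orientation; "force": force on the tool from outside, world axes, zero at the start; "ft_torque": the same for the moment, N m; "finger_gap": opening from 0.0 (shut) to 1.0 (fully open); "gripper_force": force on a finger pad.
Only numpy, scipy, OpenCV 4.12 (cv2) and the standard library are available. Lean on these libraries where they do the work, as an engineer would, in place of code of your own. Each camera call takes 0.05 s, during which the arm holds its last target. There are 200 camera calls.

## Working session

There is one attempt and no reset: what is moved stays moved. The work goes in short steps, Python scripts to look and compute and a tool call to move; the robot and the scene stay as the last step left them, time stands still between calls to the robot, and variables do not carry over. Pictures are saved under pics/ and viewed, at most 10 in all, crops included, and the job is handed in when it is done.

Besides the shell and the picture viewer there is one more tool, called after "Call:" by a JSON object that holds its "api" and its "payload", one argument or row to a line. drive_tool: Moves the arm, as the interface text tells. Its arguments: {"type":"object","properties":{"plan":{"type":"array"},"newtons":{"type":"number"}},"required":["plan"]}

```bash
mkdir -p pics; ls
cat > h.py <<'E'
import numpy as np, cv2
from scipy.spatial.transform import Rotation as R
from station import manip
def cloud(s):
    h,w=s['z_map'].shape; f=h/2/np.tan(np.radians(s['fov_y'])/2)
    v,u=np.mgrid[:h,:w]; z=s['z_map']
    P=np.stack([(u-s['cx'])/f*z,-(v-s['cy'])/f*z,-z],-1)
    T=np.array(s['extrinsics']); W=P@T[:3,:3].T+T[:3,3]; W[z==0]=np.nan
    return W
E
python3 - <<'E'
from h import *
print(manip.sense(), manip.finger_overhang)
for n in('scene','top'):
    s=manip.snapshot(n); np.save(f'{n}.npy',s,allow_pickle=True)
    print(n,s['fov_y'],s['cx'],s['cy'],np.array(s['extrinsics']).round(3).tolist(),[k for k in s])
    cv2.imwrite(f'pics/{n}.png',cv2.resize(s['image'][...,::-1],(800,600)))
E
```

```text
pics
{'t': 0.0, 'q': array([-1.42849296e+00,  5.28521131e-01,  1.43390084e+00, -5.75742789e-06,
        1.18138040e+00, -1.78497769e-01]), 'qd': array([ 1.36933849e-03,  3.42370832e-05, -1.71865080e-03,  1.78310750e-03,
       -1.45525776e-04,  1.07781435e-03]), 'tau': array([ 1.48700397e-03, -4.42346585e+01, -1.78023291e+01, -1.68316938e-04,
        8.43710499e-03, -5.18846278e-06]), 'tcp_pos': array([ 0.19699675, -0.59233602,  0.20620037]), 'tool_rot': array([ 9.87162609e-01,  1.59714627e-01,  1.73322228e-05, -1.10472618e-03]), 'force': array([ 0.47003081,  1.140662  , -0.83582907]), 'ft_torque': array([-0.05851856,  0.01032504, -0.00462405]), 'gripper_force': 0.0, 'finger_gap': 0.9980836346001373} 0.014
scene 56.73967051930968 252.1593918383098 198.35616562465626 [[0.576, -0.65, 0.496, 1.02], [0.817, 0.459, -0.348, -0.31], [-0.002, 0.606, 0.796, 0.841], [0.0, 0.0, 0.0, 1.0]] ['image', 'z_map', 'fov_y', 'cx', 'cy', 'extrinsics']
top 47.57129295301655 257.1412248588143 189.49537096713144 [[0.022, 0.998, -0.065, 0.502], [-1.0, 0.022, 0.003, -0.001], [0.005, 0.065, 0.998, 1.163], [0.0, 0.0, 0.0, 1.0]] ['image', 'z_map', 'fov_y', 'cx', 'cy', 'extrinsics']
```

View pics/scene.png

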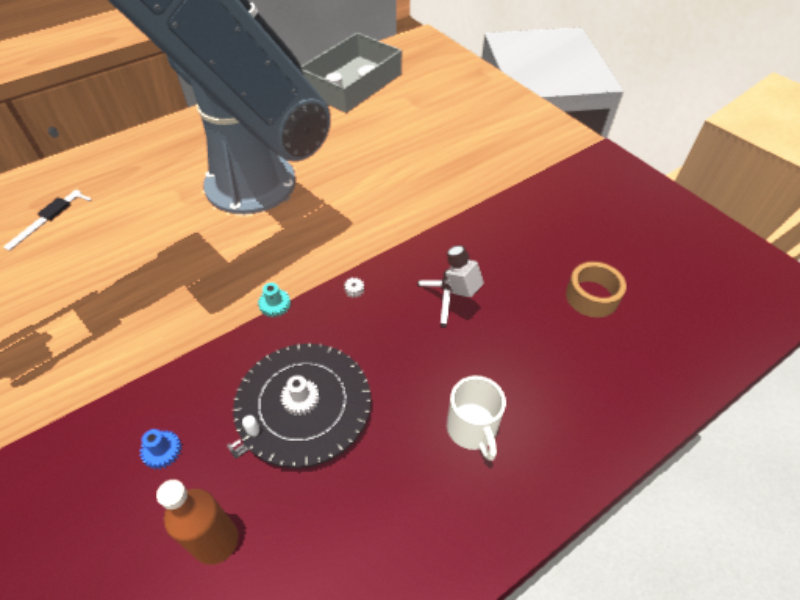

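View pics/top.png

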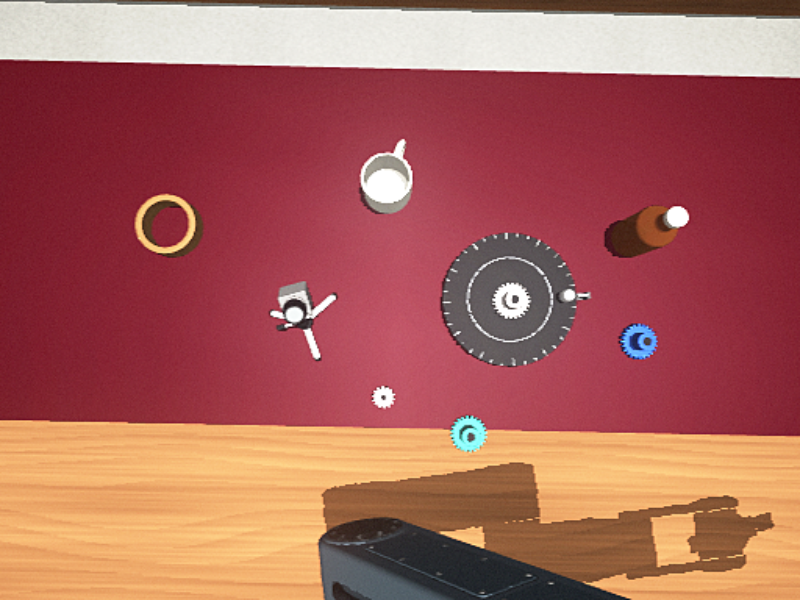

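The top view shows the turntable with the steel gear at (512,300), the handle and pointer at (570–588,296), and the tripod camera with its lens at (295,313). The bystanders are the bottle (665,220), mug (387,185), tape (167,225) and pinion (383,397).

Candidates for the gear, top-view pixels: steel on the disc (512,300), teal (468,433), blue (638,341), pinion without a hub (383,397). I choose the steel one on the disc and will check it in a close crop.

Run:
```python
from h import *
S={n:np.load(n+'.npy',allow_pickle=True).item() for n in('scene','top')}
def crop(n,c,w):
    u,v=int(c[0]*.64),int(c[1]*.64); im=S[n]['image'][v-w:v+w,u-w:u+w,::-1]
    return cv2.resize(im,(390,290) if 0 else (290,290),interpolation=cv2.INTER_NEAREST)
cv2.imwrite('pics/crops.png',np.vstack([np.hstack([crop('top',(512,300),50),crop('top',(295,305),30)]),np.hstack([crop('scene',(300,400),50),crop('scene',(460,270),30)])]))
for n in S:
    W=cloud(S[n]); print(n)
    T=np.array(S[n]['extrinsics'])
    # height offsets, gear hub, disc
    def rep(name,c,r,zlo,zhi):
        u,v=int(c[0]*.64),int(c[1]*.64); P=W[v-r:v+r,u-r:u+r].reshape(-1,3); P=P[(P[:,2]>zlo)&(P[:,2]<zhi)]
        if len(P)<3: print(name,len(P));return
        (x,y),rad=cv2.minEnclosingCircle(P[:,:2].astype(np.float32)); print(name,len(P),'mec',round(x,4),round(y,4),round(rad,4),'mean',P.mean(0).round(4))
    C=dict(top=dict(disc=(508,300),gear=(512,300),han=(568,296),pin=(383,397),cam=(295,310),bottle=(660,225),mug=(387,185),tape=(167,225)),scene=dict(disc=(302,405),gear=(298,388),han=(252,428),pin=(354,287),cam=(460,275),bottle=(195,520),mug=(475,410),tape=(595,290)))[n]
    rep('disc',C['disc'],52,.026,.036); rep('hub',C['gear'],16,.074,.09); rep('rim',C['gear'],20,.040,.050)
    rep('handle',C['han'],12,.066,.08); rep('pin',C['pin'],12,.012,.025); rep('pin bench',C['pin'],14,-.01,.005)
    rep('cam',C['cam'],24,.08,.2); rep('legs',C['cam'],36,.006,.03);rep('bottle',C['bottle'],30,.02,.3);rep('mug',C['mug'],24,.08,.1);rep('tape',C['tape'],30,.04,.06)
```

```text
scene
disc 4913 mec 0.5793 -0.1957 0.1229 mean [ 0.5861 -0.1875  0.0305]
hub 114 mec 0.5758 -0.1863 0.0157 mean [ 0.5766 -0.1863  0.0797]
rim 224 mec 0.5755 -0.1855 0.0301 mean [ 0.5825 -0.1882  0.0442]
handle 52 mec 0.5848 -0.2748 0.0098 mean [ 0.5862 -0.2745  0.0714]
pin 93 mec 0.4126 0.0224 0.0189 mean [0.4126 0.0213 0.0167]
pin bench 674 mec 0.3959 0.0273 0.0704 mean [ 3.963e-01  2.620e-02 -2.000e-04]
cam 509 mec 0.5618 0.1569 0.037 mean [0.5659 0.1547 0.1145]
legs 82 mec 0.5358 0.1526 0.0667 mean [0.5428 0.1259 0.0184]
bottle 1698 mec 0.6908 -0.3946 0.0328 mean [ 0.705  -0.3913  0.1273]
mug 309 mec 0.7716 0.0209 0.048 mean [0.7668 0.022  0.0885]
tape 366 mec 0.6902 0.3882 0.0516 mean [0.6917 0.3864 0.0463]
top
disc 5138 mec 0.5763 -0.1934 0.1208 mean [ 0.5755 -0.1825  0.0309]
hub 115 mec 0.5729 -0.1844 0.0153 mean [ 0.5724 -0.1844  0.0806]
rim 248 mec 0.573 -0.1845 0.0303 mean [ 0.5721 -0.1821  0.0449]
handle 49 mec 0.5824 -0.273 0.0107 mean [ 0.5827 -0.2729  0.0714]
pin 131 mec 0.4079 0.022 0.0183 mean [0.4081 0.0224 0.0182]
pin bench 630 mec 0.4076 0.0254 0.0506 mean [0.4077 0.0259 0.0005]
cam 477 mec 0.5573 0.162 0.0375 mean [0.5561 0.1582 0.1221]
legs 170 mec 0.5553 0.1859 0.1223 mean [0.5323 0.1588 0.0166]
bottle 1045 mec 0.687 -0.3929 0.0333 mean [ 0.681  -0.3804  0.1283]
mug 223 mec 0.7683 0.02 0.049 mean [0.7636 0.0245 0.0893]
tape 513 mec 0.6874 0.3885 0.0507 mean [0.6867 0.3883 0.047 ]
```

View pics/crops.png

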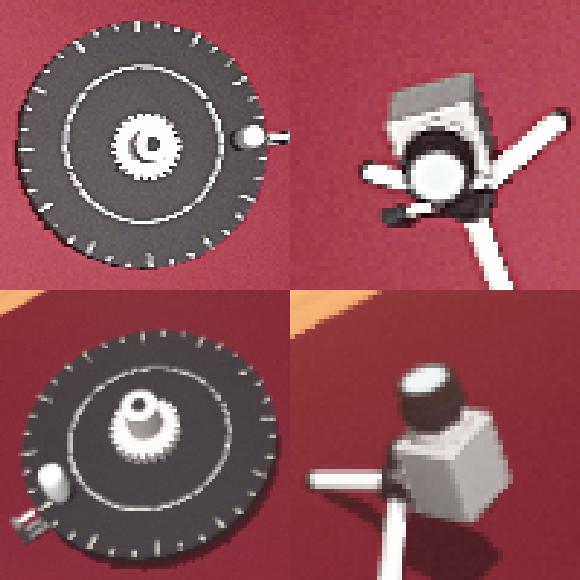

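The crops confirm the choice: a steel gear, hub up, at the disc's middle, with the grey knob at the pointer. The lens with its pale glass leans over the tripod. Next I'll refine the disc axis and the lens pose.

Run:
```python
from h import *
from scipy.optimize import least_squares
for n in('top','scene'):
    s=np.load(n+'.npy',allow_pickle=True).item(); W=cloud(s); g=s['image'].mean(-1); sat=np.ptp(s['image'].astype(int),axis=-1)
    # disc: rim outline points, robust circle of known radius
    m=((abs(W[...,2]-.031)<.006)&(np.hypot(W[...,0]-.575,W[...,1]+.185)<.16)).astype(np.uint8)
    m=cv2.morphologyEx(m,cv2.MORPH_CLOSE,np.ones((9,9)))
    c=max(cv2.findContours(m,0,1)[0],key=cv2.contourArea)[:,0]; P=W[c[:,1],c[:,0]]; P=P[np.isfinite(P[:,0])&(abs(P[:,2]-.031)<.006)]
    r=least_squares(lambda p:np.hypot(P[:,0]-p[0],P[:,1]-p[1])-p[2],[.575,-.185,.112],loss='soft_l1',f_scale=.001); print(n,'disc',r.x.round(4))
    near=(np.hypot(W[...,0]-.555,W[...,1]-.158)<.06)
    gl=near&(W[...,2]>.125)&(g>150); P=W[gl]; c0=P.mean(0); U,D,V=np.linalg.svd(P-c0,full_matrices=False); nn=V[2]*np.sign(V[2][2])
    print(' glass',len(P),c0.round(4),'n',nn.round(3),'sd',(D/np.sqrt(len(P))).round(4),'px',np.argwhere(gl).mean(0)[::-1])
    dk=near&(W[...,2]>.115)&(g<110)&(sat<60); Q=W[dk]; print(' dark',len(Q),Q.mean(0).round(4),'top',np.nanmax(Q[:,2]),'mec of top end',cv2.minEnclosingCircle(np.vstack([P,Q[Q[:,2]>.133]])[:,:2].astype(np.float32)))
    L=W[near&(W[...,2]>.06)&np.isfinite(W[...,0])]
    # plane normals of body by local neighbours
    dx=np.gradient(cv2.GaussianBlur(np.nan_to_num(W).astype(np.float32),(3,3),0),axis=(0,1)); N=np.cross(dx[1],dx[0]); N/=np.linalg.norm(N,axis=-1,keepdims=True)+1e-12
    b=near&(W[...,2]>.07)&(W[...,2]<.2)&cv2.erode((near&(W[...,2]>.07)).astype(np.uint8),np.ones((3,3))).astype(bool)
    A=N[b]; _,lab,cen=cv2.kmeans(A.astype(np.float32),4,None,(3,50,1e-4),5,cv2.KMEANS_PP_CENTERS)
    print(' normals',[(int((lab==k).sum()),cen[k].round(2).tolist(),np.round(W[b][lab[:,0]==k].mean(0),3).tolist()) for k in range(4)])
```

```text
top disc [ 0.5762 -0.1838  0.1103]
 glass 105 [0.5399 0.1563 0.1427] n [ 0.215 -0.263  0.941] sd [0.0087 0.0074 0.0049] px [188.40952381 200.33333333]
 dark 107 [0.5481 0.1558 0.141 ] top 0.15363601551807982 mec of top end ((0.5448026657104492, 0.157956063747406), 0.021060820668935776)
 normals [(32, [0.009999999776482582, -0.7900000214576721, -0.41999998688697815], [0.549, 0.174, 0.131]), (151, [-0.7699999809265137, -0.14000000059604645, -0.5099999904632568], [0.569, 0.163, 0.12]), (91, [-0.07000000029802322, 0.8500000238418579, -0.18000000715255737], [0.551, 0.144, 0.119]), (121, [0.36000001430511475, 0.20000000298023224, -0.8100000023841858], [0.542, 0.156, 0.137])]
scene disc [ 0.5792 -0.1849  0.1105]
 glass 50 [0.5449 0.1562 0.1395] n [ 0.437 -0.134  0.89 ] sd [0.0134 0.0062 0.0053] px [292.68 162.08]
 dark 111 [0.5548 0.1505 0.1375] top 0.1531042729290507 mec of top end ((0.5467966198921204, 0.15912681818008423), 0.021383114159107208)
 normals [(75, [-0.699999988079071, 0.5299999713897705, -0.3499999940395355], [0.566, 0.149, 0.125]), (138, [-0.800000011920929, -0.2800000011920929, -0.3700000047683716], [0.577, 0.164, 0.109]), (141, [-0.17000000178813934, 0.9100000262260437, -0.05000000074505806], [0.566, 0.143, 0.103]), (62, [0.25999999046325684, 0.1599999964237213, -0.8399999737739563], [0.554, 0.153, 0.132])]
```

Call:
{"api": "drive_tool", "payload": {
  "plan": [
    [0,0,0,0,0,-7.95,1],
    [0,0,0,0,0,-7.95,1],
    [0,0,0,0,0,-7.95,1],
    [0,0,0,0,0,-7.95,1],
    [0,0,0,0,0,-7.95,1],
    [0,0,0,0,0,-7.95,1],
    [0,0,0,0,0,-7.95,1],
    [0,0,0,0,0,-7.95,1],
    [0,0,0,0,0,-7.95,0.5],
    [0,0,0,0,0,0,0.4]
  ]
}}

```text
t: 1.1
tcp_pos: [0.1971, -0.5927, 0.2067]
tool_rot: [0.708, 0.707, 0.0, -0.0]
force: [0.2, -0.4, -1.2]
finger_gap: 0.71
gripper_force: 0.0
```

Call:
{"api": "drive_tool", "payload": {
  "plan": [
    [0.03,0.036,0,0,0,0,0.4],
    [0.03,0.036,0,0,0,0,0.4],
    [0.03,0.036,0,0,0,0,0.4],
    [0.03,0.036,0,0,0,0,0.4],
    [0.03,0.036,0,0,0,0,0.4],
    [0.03,0.036,0,0,0,0,0.4],
    [0.03,0.036,0,0,0,0,0.4],
    [0.03,0.036,0,0,0,0,0.4],
    [0.03,0.036,0,0,0,0,0.4],
    [0.03,0.036,0,0,0,0,0.4]
  ]
}}

```text
t: 2.1
tcp_pos: [0.5586, -0.2919, 0.207]
tool_rot: [0.709, 0.705, -0.0, -0.0]
force: [0.6, -1.0, 0.1]
finger_gap: 0.701
gripper_force: 0.0
```

```bash
cat >> h.py <<'E'
def wshot(name,extra=None):
    st=manip.sense(); s=manip.snapshot('wrist'); T=np.eye(4); T[:3,:3]=R.from_quat(st['tool_rot']).as_matrix(); T[:3,3]=st['tcp_pos']
    s['T']=T@np.array(s['mount']); np.save(name+'.npy',s,allow_pickle=True); cv2.imwrite(f'pics/{name}.png',s['image'][...,::-1]); return st,s
def wrays(s):
    h,w=s['z_map'].shape; f=h/2/np.tan(np.radians(s['fov_y'])/2); v,u=np.mgrid[:h,:w]; x=(u-s['cx'])/f; y=(v-s['cy'])/f; t=np.hypot(x,y)
    k=np.where(t>0,np.sin(t)/np.maximum(t,1e-9),1); d=np.stack([x*k,-y*k,-np.cos(t)],-1); return d
def wcloud(s):
    d=wrays(s); P=d/np.maximum(-d[...,2:],1e-3)*s['z_map'][...,None]; W=P@s['T'][:3,:3].T+s['T'][:3,3]; W[s['z_map']==0]=np.nan; return W
def wpix(s,u,v,z):
    d=wrays(s)[int(round(v)),int(round(u))]@s['T'][:3,:3].T; o=s['T'][:3,3]; return o+d*(z-o[2])/d[2]
E
python3 - <<'E'
from h import *
st,s=wshot('w1'); print(st['t'],st['tcp_pos'],R.from_quat(st['tool_rot']).as_matrix().round(3),st['q'].round(2),st['finger_gap']); print(s['fov_y'],s['cx'],s['cy'],np.array(s['mount']).round(3))
E
```

```text
2.1 [ 0.55862847 -0.29193402  0.20697449] [[ 0.005  1.    -0.   ]
 [ 1.    -0.005  0.   ]
 [ 0.    -0.    -1.   ]] [-0.66  0.54  1.42 -0.    1.19 -0.65] 0.7011013991167601
65.70646984690485 253.17985516197564 190.86290149260486 [[-0.     0.951  0.308  0.079]
 [ 1.     0.    -0.    -0.   ]
 [-0.     0.308 -0.951 -0.166]
 [ 0.     0.     0.     1.   ]]
```

View pics/w1.png

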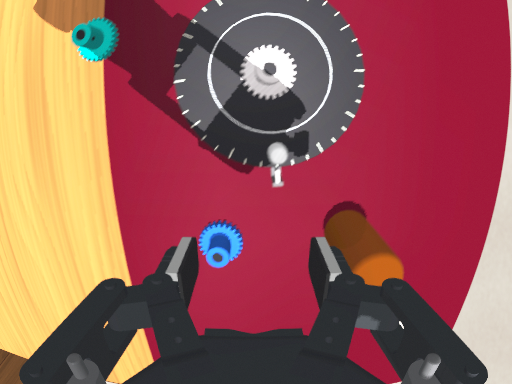

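The wrist view shows the steel gear at (268,70), the knob at (277,153), the pointer at (278,178), the bottle at (365,250), and the blue and teal look-alikes at (220,243) and (95,38).

```bash
cat > meas.py <<'E'
from h import *
from scipy.optimize import least_squares
def tt(s):
    W=wcloud(s); W[330:]=np.nan
    def reg(cx,cy,r,lo,hi): return W[(np.hypot(W[...,0]-cx,W[...,1]-cy)<r)&(W[...,2]>lo)&(W[...,2]<hi)]
    for n,a in dict(hub=(.575,-.185,.03,.076,.09),rim=(.575,-.185,.04,.040,.049),handle=(.584,-.274,.03,.067,.08)).items():
        P=reg(*a); print(n,len(P),np.round(cv2.minEnclosingCircle(P[:,:2].astype(np.float32))[0],4) if len(P)>3 else '',P.mean(0).round(4))
    P=reg(.577,-.184,.16,.026,.036); H=cv2.convexHull(P[:,:2].astype(np.float32))[:,0]
    r=least_squares(lambda p:np.hypot(H[:,0]-p[0],H[:,1]-p[1])-p[2],[.575,-.185,.112],loss='soft_l1',f_scale=.001); print('disc',r.x.round(4),P[:,2].mean())
E
python3 - <<'E'
from meas import *
tt(np.load('w1.npy',allow_pickle=True).item())
E
```

```text
hub 705 [ 0.5735 -0.1848] [ 0.5736 -0.1848  0.0807]
rim 1319 [ 0.5736 -0.1845] [ 0.5725 -0.1863  0.0447]
handle 259 [ 0.583  -0.2734] [ 0.5828 -0.2725  0.0719]
disc [ 0.5769 -0.1845  0.1116] 0.030848727155679004
```

Call:
{"api": "drive_tool", "payload": {
  "plan": [
    [0.009,0.012,0.02,0,0,0,0.2],
    [0.009,0.012,0.02,0,0,0,0.2],
    [0,0,0.02,0,0,0,0.2],
    [0,0,0.02,0,0,0,0.2],
    [0,0,0,0,0,0,0.2],
    [0,0,0,0,0,0,0.2]
  ]
}}

```text
t: 2.75
tcp_pos: [0.5812, -0.2756, 0.127]
tool_rot: [0.708, 0.706, -0.0, -0.0]
force: [-0.3, -1.2, 0.7]
finger_gap: 0.599
gripper_force: 0.0
```

Call:
{"api": "drive_tool", "payload": {
  "plan": [
    [0.002,0.002,0.02,0,0,0,0.2],
    [0,0,0.02,0,0,0,0.2],
    [0,0,0.02,0,0,0,0.2],
    [0,0,0.011,0,0,0,0.2],
    [0,0,0,0,0,0,0.2],
    [0,0,0,0,0,0,0.2]
  ]
}}

```text
t: 3.35
tcp_pos: [0.5842, -0.2742, 0.0573]
tool_rot: [0.708, 0.706, 0.0, 0.001]
force: [0.6, -0.1, 1.0]
finger_gap: 0.6
gripper_force: 0.0
```

Call:
{"api": "drive_tool", "payload": {
  "plan": [
    [0,0,0,0,0,0,-1],
    [0,0,0,0,0,0,-1],
    [0,0,0,0,0,0,-1],
    [0,0,0,0,0,0,-1],
    [0,0,0,0,0,0,-1],
    [0,0,0,0,0,0,-1],
    [0,0,0,0,0,0,-1]
  ],
  "newtons": 25
}}

```text
t: 4.05
tcp_pos: [0.5835, -0.2735, 0.0562]
tool_rot: [0.708, 0.707, -0.0, -0.0]
force: [-0.2, -0.5, -0.0]
finger_gap: 0.004
gripper_force: 0.0
```

The fingers shut without the knob, so I'll look.

Run:
```python
from meas import *
st,s=wshot('w2'); print(st['tcp_pos'],st['finger_gap'])
sc=manip.snapshot('scene')
a=s['image'][...,::-1]; b=cv2.resize(sc['image'][210:320,110:256,::-1],(510,384))
cv2.imwrite('pics/w2.png',cv2.resize(np.hstack([a,b]),(800,300)))
```

```text
[ 0.58346797 -0.27351572  0.05616884] 0.003911806352583125
```

View pics/w2.png

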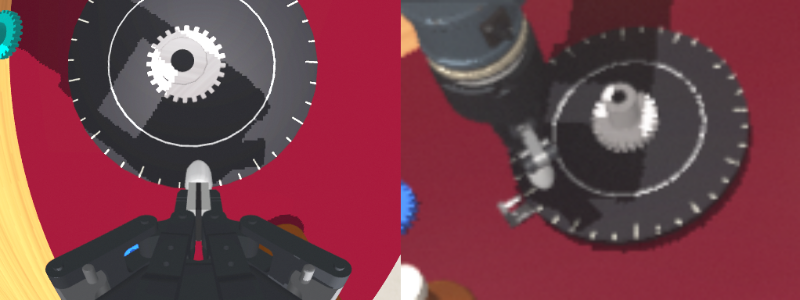

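Run:
```python
from meas import *
s=np.load('w2.npy',allow_pickle=True).item(); tt(s); W=wcloud(s)
for v in range(195,330,8): print(v,[tuple(W[v,u].round(3)) for u in (235,253,270)])
```

```text
hub 2964 [ 0.5735 -0.1846] [ 0.5736 -0.1846  0.0807]
rim 3987 [ 0.5735 -0.1844] [ 0.5756 -0.1865  0.0447]
handle 356 [ 0.5832 -0.2725] [ 0.5831 -0.2671  0.0701]
disc [ 0.5769 -0.1838  0.1116] 0.03086577167884736
195 [(np.float64(0.571), np.float64(-0.26), np.float64(0.029)), (np.float64(nan), np.float64(nan), np.float64(nan)), (np.float64(0.595), np.float64(-0.26), np.float64(0.031))]
203 [(np.float64(0.571), np.float64(-0.265), np.float64(0.031)), (np.float64(0.583), np.float64(-0.265), np.float64(0.031)), (np.float64(0.595), np.float64(-0.265), np.float64(0.032))]
211 [(np.float64(0.57), np.float64(-0.272), np.float64(0.029)), (np.float64(0.583), np.float64(-0.263), np.float64(0.052)), (np.float64(0.595), np.float64(-0.271), np.float64(0.031))]
219 [(np.float64(0.57), np.float64(-0.277), np.float64(0.031)), (np.float64(0.583), np.float64(-0.263), np.float64(0.065)), (np.float64(0.595), np.float64(-0.277), np.float64(0.032))]
227 [(np.float64(0.57), np.float64(-0.283), np.float64(0.031)), (np.float64(0.583), np.float64(-0.265), np.float64(0.071)), (np.float64(0.593), np.float64(-0.2
[... 1533 characters left out ...]
-0.256), np.float64(0.146)), (np.float64(0.583), np.float64(-0.279), np.float64(0.117)), (np.float64(0.588), np.float64(-0.256), np.float64(0.146))]
307 [(np.float64(0.577), np.float64(-0.256), np.float64(0.15)), (np.float64(0.583), np.float64(-0.283), np.float64(0.119)), (np.float64(0.588), np.float64(-0.255), np.float64(0.151))]
315 [(np.float64(0.578), np.float64(-0.256), np.float64(0.154)), (np.float64(0.583), np.float64(-0.394), np.float64(0.0)), (np.float64(0.588), np.float64(-0.255), np.float64(0.155))]
323 [(np.float64(0.578), np.float64(-0.257), np.float64(0.157)), (np.float64(0.583), np.float64(-0.404), np.float64(0.001)), (np.float64(0.588), np.float64(-0.256), np.float64(0.157))]
```

Run:
```python
from h import *
s=np.load('w2.npy',allow_pickle=True).item(); a=cv2.resize(s['image'][190:330,193:313,::-1],(480,560),interpolation=cv2.INTER_CUBIC)
sc=manip.snapshot('scene'); b=cv2.resize(sc['image'][240:300,140:180,::-1],(320,480),interpolation=cv2.INTER_CUBIC)
b=np.vstack([b,np.zeros((80,320,3),np.uint8)]); cv2.imwrite('pics/z.png',np.hstack([a,b]))
W=cloud(sc); print(manip.sense()['tau'])
```

```text
[ 1.01814356e-03 -4.86910164e+01 -1.33147305e+01 -2.22856975e-04
  1.23656679e-03  2.30580832e-05]
```

View pics/z.png

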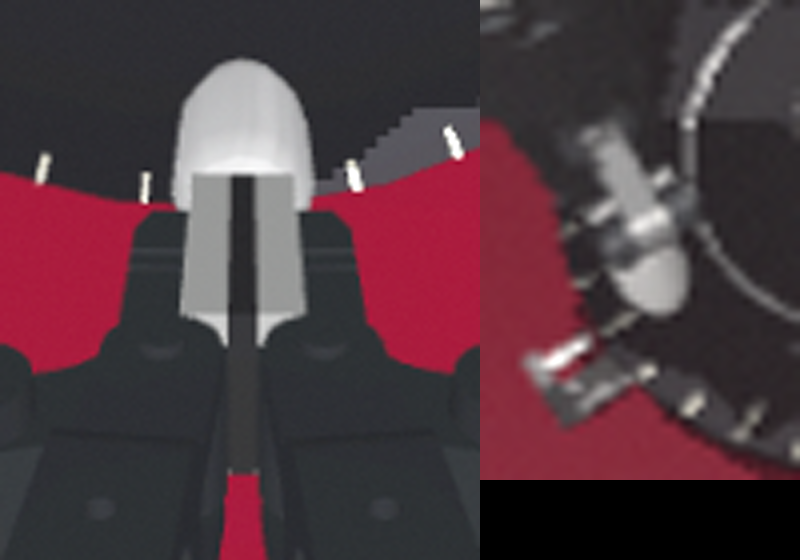

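The zoom shows the pads shut above the knob's domed top, with the knob top directly beneath their ends. I'll measure where the pad tips really are.

Run:
```python
from h import *
sc=manip.snapshot('scene'); W=cloud(sc); g=sc['image'].mean(-1)
# crop: 8x, origin (140,240)
for v in range(250,282,2):
    print(v,[(u,)+tuple((W[v,u]*1000).round(0).astype(int)) +(int(g[v,u]),) for u in (154,156,158,160,162,164) if np.isfinite(W[v,u,0])])
```

```text
250 [(154, np.int64(621), np.int64(-271), np.int64(213), 47), (156, np.int64(621), np.int64(-267), np.int64(210), 48), (158, np.int64(603), np.int64(-262), np.int64(178), 46), (160, np.int64(603), np.int64(-258), np.int64(174), 45), (162, np.int64(517), np.int64(-242), np.int64(31), 41), (164, np.int64(519), np.int64(-238), np.int64(30), 67)]
252 [(154, np.int64(621), np.int64(-272), np.int64(206), 48), (156, np.int64(621), np.int64(-269), np.int64(204), 49), (158, np.int64(621), np.int64(-265), np.int64(199), 46), (160, np.int64(602), np.int64(-259), np.int64(165), 47), (162, np.int64(523), np.int64(-245), np.int64(32), 52), (164, np.int64(525), np.int64(-241), np.int64(30), 65)]
254 [(154, np.int64(621), np.int64(-274), np.int64(200), 50), (156, np.int64(623), np.int64(-271), np.int64(199), 67), (158, np.int64(622), np.int64(-267), np.int64(194), 63), (160, np.int64(601), np.int64(-261), np.int64(155), 45), (162, np.int64(527), np.int64(-248), np.int64(30), 52), (164, np.int64(530), np.int64(-243), np.int64(30), 63)]
256 [(154, np.int64(620), np.int64(-276), np.int64(192), 125), (1
[... 3751 characters left out ...]
nt64(46), 156)]
278 [(154, np.int64(576), np.int64(-293), np.int64(31), 42), (156, np.int64(578), np.int64(-289), np.int64(28), 41), (158, np.int64(582), np.int64(-285), np.int64(30), 58), (160, np.int64(591), np.int64(-282), np.int64(43), 146), (162, np.int64(595), np.int64(-278), np.int64(44), 166), (164, np.int64(593), np.int64(-274), np.int64(35), 119)]
280 [(154, np.int64(581), np.int64(-296), np.int64(31), 45), (156, np.int64(583), np.int64(-292), np.int64(29), 82), (158, np.int64(587), np.int64(-288), np.int64(31), 94), (160, np.int64(590), np.int64(-284), np.int64(31), 40), (162, np.int64(592), np.int64(-280), np.int64(30), 41), (164, np.int64(595), np.int64(-276), np.int64(31), 42)]
```

Run:
```python
from h import *
for n in('w1','w2'):
    s=np.load(n+'.npy',allow_pickle=True).item(); d=wrays(s); P=d/np.maximum(-d[...,2:],1e-3)*s['z_map'][...,None]; M=np.array(s['mount']); P=P@M[:3,:3].T+M[:3,3]
    near=(s['z_map']>0)&(abs(P[...,0])<.03)&(P[...,2]<.06)&(P[...,2]>-.12)&(abs(P[...,1])<.055)
    Q=P[near]; 
    # tip: largest tool z
    print(n,len(Q)); 
    for lo in np.arange(-.06,.05,.005):
        k=(Q[:,2]>lo)&(Q[:,2]<=lo+.005); 
        if k.sum(): print(round(lo,3),k.sum(),Q[k].min(0).round(3),Q[k].max(0).round(3))
```

```text
w1 24678
-0.06 510 [-0.011 -0.044 -0.06 ] [ 0.012  0.043 -0.055]
-0.055 484 [-0.011 -0.044 -0.055] [ 0.012  0.043 -0.05 ]
-0.05 428 [-0.011 -0.044 -0.05 ] [ 0.012  0.043 -0.045]
-0.045 402 [-0.011 -0.044 -0.045] [ 0.012  0.043 -0.04 ]
-0.04 356 [-0.011 -0.043 -0.04 ] [ 0.012  0.043 -0.035]
-0.035 187 [-0.01  -0.037 -0.035] [ 0.012  0.037 -0.03 ]
-0.03 20 [-0.004 -0.031 -0.03 ] [ 0.008  0.03  -0.029]
w2 41454
-0.06 214 [-0.009 -0.014 -0.06 ] [ 0.012  0.013 -0.055]
-0.055 332 [ 0.006 -0.014 -0.055] [ 0.012  0.013 -0.05 ]
-0.05 288 [ 0.006 -0.014 -0.05 ] [ 0.012  0.013 -0.045]
-0.045 305 [ 0.006 -0.014 -0.045] [ 0.012  0.013 -0.04 ]
-0.04 244 [ 0.006 -0.014 -0.04 ] [ 0.012  0.013 -0.035]
-0.035 202 [ 0.006 -0.014 -0.035] [ 0.012  0.012 -0.03 ]
-0.03 63 [ 0.01  -0.007 -0.03 ] [ 0.012  0.006 -0.026]
-0.02 118 [-0.    -0.009 -0.018] [ 0.009  0.008 -0.015]
-0.015 265 [-0.002 -0.01  -0.015] [ 0.011  0.01  -0.01 ]
-0.01 119 [-0.004 -0.011 -0.01 ] [ 0.011  0.01  -0.005]
-0.005 96 [ 0.002 -0.01  -0.005] [ 0.011  0.01  -0.   ]
-0.0 102 [ 0.001 -0.011  0.   ] [0.011 0.01  0.005]
0.005 88 [ 0.001 -0.01   0.005] [0.011 0.01  0.01 ]
0.01 42 [ 0.002 -0.01   0.01 ] [0.011 0.01  0.015]
0.015 25 [ 0.006 -0.007  0.015] [0.01  0.007 0.02 ]
0.02 2368 [-0.02  -0.055  0.02 ] [0.03  0.055 0.025]
0.025 6284 [-0.021 -0.055  0.025] [0.03  0.055 0.028]
```

The finger tips sit 27 mm behind the reported TCP, not 14 mm ahead of it. Two wrist-depth views agree on that, and so does the empty closing above the knob. From here I use tool z of about −0.027 for the tips, so the grasp point is about 41 mm higher than stated. I'll open, go 40 mm lower, and close again.

Call:
{"api": "drive_tool", "payload": {
  "plan": [
    [0,0,0,0,0,0,0.2],
    [0,0,0,0,0,0,0.2],
    [0,0,0,0,0,0,0.2],
    [0,0,0,0,0,0,0.2],
    [0,0,0.012,0,0,0,0.2],
    [0,0,0.012,0,0,0,0.2],
    [0,0,0.011,0,0,0,0.2],
    [0,0,0.005,0,0,0,0.2],
    [0,0,0,0,0,0,0.2]
  ]
}}

```text
t: 5.15
tcp_pos: [0.5826, -0.2729, 0.0145]
tool_rot: [0.708, 0.707, -0.0, -0.001]
force: [0.4, 0.1, -0.9]
finger_gap: 0.597
gripper_force: 0.0
```

Call:
{"api": "drive_tool", "payload": {
  "plan": [
    [0,0,0,0,0,0,-1],
    [0,0,0,0,0,0,-1],
    [0,0,0,0,0,0,-1],
    [0,0,0,0,0,0,-1],
    [0,0,0,0,0,0,-1],
    [0,0,0,0,0,0,-1]
  ],
  "newtons": 25
}}

```text
t: 5.75
tcp_pos: [0.5839, -0.2738, 0.0167]
tool_rot: [0.708, 0.707, 0.0, 0.001]
force: [0.3, -0.8, 2.9]
finger_gap: 0.232
gripper_force: 25.0
```

Call:
{"api": "drive_tool", "payload": {
  "plan": [
    [0.0021,0.0139,0,0,0,0,-1],
    [0.0042,0.0135,0,0,0,0,-1],
    [0.0063,0.0126,0,0,0,0,-1],
    [0.0082,0.0115,0,0,0,0,-1],
    [0.0099,0.0101,0,0,0,0,-1],
    [0.0113,0.0084,0,0,0,0,-1],
    [0.0125,0.0065,0,0,0,0,-1],
    [0.0134,0.0045,0,0,0,0,-1],
    [0.0139,0.0023,0,0,0,0,-1],
    [0.0141,0.0001,0,0,0,0,-1]
  ]
}}

```text
t: 6.75
tcp_pos: [0.6671, -0.177, 0.0167]
tool_rot: [0.707, 0.707, -0.001, -0.0]
force: [-5.1, -1.0, 6.4]
finger_gap: 0.235
gripper_force: 25.5
```

Call:
{"api": "drive_tool", "payload": {
  "plan": [
    [0.0139,-0.0021,0,0,0,0,-1],
    [0.0135,-0.0042,0,0,0,0,-1],
    [0.0126,-0.0063,0,0,0,0,-1],
    [0.0115,-0.0082,0,0,0,0,-1],
    [0.0101,-0.0099,0,0,0,0,-1],
    [0.0084,-0.0113,0,0,0,0,-1],
    [0.0065,-0.0125,0,0,0,0,-1],
    [0.0045,-0.0134,0,0,0,0,-1],
    [0.0023,-0.0139,0,0,0,0,-1],
    [0.0001,-0.0141,0,0,0,0,-1]
  ]
}}

```text
t: 7.75
tcp_pos: [0.5732, -0.0941, 0.0167]
tool_rot: [0.707, 0.707, 0.001, 0.002]
force: [1.4, -2.7, 2.5]
finger_gap: 0.234
gripper_force: 25.1
```

Call:
{"api": "drive_tool", "payload": {
  "plan": [
    [-0.0021,-0.0139,0,0,0,0,-1],
    [-0.0042,-0.0135,0,0,0,0,-1],
    [-0.0063,-0.0126,0,0,0,0,-1],
    [-0.0082,-0.0115,0,0,0,0,-1],
    [-0.0099,-0.0101,0,0,0,0,-1],
    [-0.0113,-0.0084,0,0,0,0,-1],
    [-0.0125,-0.0065,0,0,0,0,-1],
    [-0.0134,-0.0045,0,0,0,0,-1],
    [-0.0139,-0.0023,0,0,0,0,-1],
    [-0.0141,-0.0001,0,0,0,0,-1]
  ]
}}

```text
t: 8.75
tcp_pos: [0.4874, -0.1898, 0.0166]
tool_rot: [0.708, 0.707, 0.0, -0.0]
force: [-0.5, 1.1, 7.5]
finger_gap: 0.233
gripper_force: 25.5
```

Call:
{"api": "drive_tool", "payload": {
  "plan": [
    [-0.0139,0.0021,0,0,0,0,-1],
    [-0.0135,0.0042,0,0,0,0,-1],
    [-0.0126,0.0063,0,0,0,0,-1],
    [-0.0115,0.0082,0,0,0,0,-1],
    [-0.0101,0.0099,0,0,0,0,-1],
    [-0.0084,0.0113,0,0,0,0,-1],
    [-0.0065,0.0125,0,0,0,0,-1],
    [-0.0045,0.0134,0,0,0,0,-1],
    [-0.0023,0.0139,0,0,0,0,-1],
    [-0.0001,0.0141,0,0,0,0,-1]
  ]
}}

```text
t: 9.75
tcp_pos: [0.5843, -0.2738, 0.0167]
tool_rot: [0.708, 0.707, 0.0, 0.0]
force: [-1.3, 1.0, 6.4]
finger_gap: 0.236
gripper_force: 25.4
```

Call:
{"api": "drive_tool", "payload": {
  "plan": [
    [0.0008,0.0085,0,0,0,0,-1],
    [0,0,0,0,0,0,-1],
    [0,0,0,0,0,0,-1],
    [0,0,0,0,0,0,-1]
  ]
}}

```text
t: 10.15
tcp_pos: [0.593, -0.2727, 0.0167]
tool_rot: [0.707, 0.707, 0.0, 0.001]
force: [0.6, 1.0, 5.3]
finger_gap: 0.233
gripper_force: 25.4
```

Run:
```python
from meas import *
st,s=wshot('w3'); print(st['tcp_pos'],st['finger_gap'],st['force']); tt(s)
```

```text
[ 0.59297932 -0.27269824  0.0167198 ] 0.23295599377354073 [0.61427248 1.00250047 5.33509155]
hub 5425 [ 0.5736 -0.1849] [ 0.5741 -0.185   0.0807]
rim 5618 [ 0.5736 -0.1849] [ 0.5802 -0.1876  0.0447]
handle 2400 [ 0.5906 -0.2661] [ 0.592  -0.2681  0.0729]
disc [ 0.5768 -0.1842  0.1118] 0.03090092495982644
```

The disc has gone a full turn plus about 5°, and the gear is still at (0.574, −0.185). Next I'll release the knob and go over the gear.

Call:
{"api": "drive_tool", "payload": {
  "plan": [
    [0,0,0,0,0,0,0.3],
    [0,0,0,0,0,0,0.3],
    [0,0,0,0,0,0,0.3],
    [0,0,0,0,0,0,0.3],
    [0,0,-0.02,0,0,0,0.3],
    [0,0,-0.03,0,0,0,0.3],
    [0,0,-0.033,0,0,0,0.3],
    [0.044,-0.0095,0,0,0,0,0.3],
    [0.0438,-0.0099,0,0,0,0,0.3],
    [0,0,0,0,0,0,0.3]
  ]
}}

```text
t: 11.2
tcp_pos: [0.5692, -0.1789, 0.0989]
tool_rot: [0.706, 0.708, -0.0, -0.004]
force: [-0.7, 0.1, 0.5]
finger_gap: 0.648
gripper_force: 0.0
```

Run:
```python
from meas import *
st,s=wshot('w4'); print(st['tcp_pos'],st['finger_gap'],st['force'],R.from_quat(st['tool_rot']).as_matrix().round(3)); tt(s)
t=manip.snapshot('top'); W=cloud(t); P=W[(np.hypot(W[...,0]-.588,W[...,1]+.273)<.03)&(W[...,2]>.065)&(W[...,2]<.08)]; print('knob',len(P),P.mean(0))
```

```text
[ 0.56924815 -0.17886144  0.098884  ] 0.6482894629037735 [-0.72474649  0.12461596  0.51725019] [[-0.003  1.    -0.006]
 [ 1.     0.003  0.005]
 [ 0.005 -0.006 -1.   ]]
hub 1401 [ 0.5736 -0.1845] [ 0.5737 -0.1834  0.0807]
rim 2137 [ 0.574  -0.1843] [ 0.5731 -0.1757  0.0445]
handle 346 [ 0.5924 -0.2718] [ 0.5921 -0.2693  0.0716]
disc [ 0.5769 -0.184   0.1118] 0.030930317096546953
knob 0 [nan nan nan]<stdin>:3: RuntimeWarning: Mean of empty slice.
  ret = um.true_divide(
```

Call:
{"api": "drive_tool", "payload": {
  "plan": [
    [0,0,0.01,0,0,0,0.3],
    [0,0,0,0,0,0,0.3],
    [0,0,0,0,0,0,0.3]
  ]
}}

```text
t: 11.6
tcp_pos: [0.5725, -0.1859, 0.0883]
tool_rot: [0.708, 0.706, -0.0, -0.0]
force: [0.7, -1.0, 0.7]
finger_gap: 0.645
gripper_force: 0.0
```

Call:
{"api": "drive_tool", "payload": {
  "plan": [
    [0.001,0.001,0.015,0,0,0,0.3],
    [0,0,0.02,0,0,0,0.3],
    [0,0,0.02,0,0,0,0.3],
    [0,0,0.011,0,0,0,0.3],
    [0,0,0,0,0,0,0.3],
    [0,0,0,0,0,0,-1],
    [0,0,0,0,0,0,-1],
    [0,0,0,0,0,0,-1],
    [0,0,0,0,0,0,-1],
    [0,0,0,0,0,0,-1]
  ],
  "newtons": 50
}}

```text
t: 12.6
tcp_pos: [0.5743, -0.1843, 0.0241]
tool_rot: [0.707, 0.707, 0.0, 0.001]
force: [-0.5, 0.5, 2.9]
finger_gap: 0.339
gripper_force: 50.0
```

Call:
{"api": "drive_tool", "payload": {
  "plan": [
    [0,0,-0.01,0,0,0,-1],
    [0,0,-0.02,0,0,0,-1],
    [0,0,-0.03,0,0,0,-1],
    [0,0,-0.03,0,0,0,-1],
    [0,0,-0.03,0,0,0,-1],
    [0,0,-0.03,0,0,0,-1],
    [0,0,-0.03,0,0,0,-1],
    [0,0,-0.02,0,0,0,-1],
    [0,0,-0.01,0,0,0,-1],
    [0,0,0,0,0,0,-1]
  ]
}}

```text
t: 13.6
tcp_pos: [0.5739, -0.1839, 0.2343]
tool_rot: [0.708, 0.707, 0.0, 0.001]
force: [-0.1, -0.4, -4.9]
finger_gap: 0.34
gripper_force: 49.9
```

Call:
{"api": "drive_tool", "payload": {
  "plan": [
    [0.015,-0.002,0,0,0,0,-1],
    [0.03,-0.004,0,0,0,0,-1],
    [0.03,-0.004,0,0,0,0,-1],
    [0.03,-0.004,0,0,0,0,-1],
    [0.03,-0.004,0,0,0,0,-1],
    [0.03,-0.004,0,0,0,0,-1],
    [0.03,-0.002,0,0,0,0,-1],
    [0.015,0,0,0,0,0,-1],
    [0,0,0,0,0,0,-1],
    [0,0,0,0,0,0,-1]
  ]
}}

```text
t: 14.6
tcp_pos: [0.5495, 0.0262, 0.2324]
tool_rot: [0.707, 0.707, -0.001, -0.0]
force: [0.2, -0.7, -4.9]
finger_gap: 0.338
gripper_force: 49.9
```

Call:
{"api": "drive_tool", "payload": {
  "plan": [
    [0,0,0,0,0,0,-1],
    [0,0,0,0,0,0,-1],
    [0,0,0,0,0,0,-1]
  ]
}}

```text
t: 14.9
tcp_pos: [0.5501, 0.0252, 0.2331]
tool_rot: [0.708, 0.706, -0.0, 0.0]
force: [-0.8, 0.2, -5.2]
finger_gap: 0.336
gripper_force: 49.9
```

Run:
```python
from meas import *
st,s=wshot('w5'); print(st['t'],st['tcp_pos'],st['finger_gap'],st['force'],st['q'].round(2))
```

```text
14.9 [0.5500764  0.02517095 0.2331418 ] 0.33621359312340665 [-0.76995626  0.15228057 -5.22193558] [-0.16  0.4   1.59 -0.    1.15 -0.15]
```

View pics/w5.png

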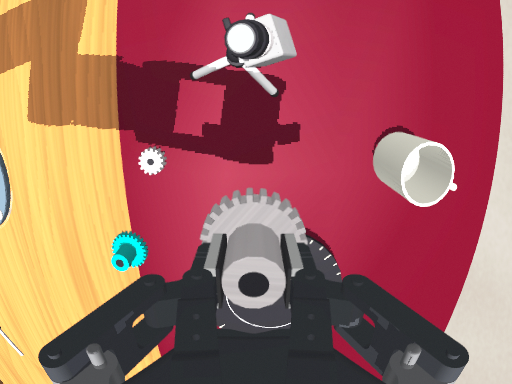

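The wrist view shows the gear held by its hub at (253,265). The lens's pale glass and dark ring are at (243,40), with the grey body at (272,38). I'll fit the lens axis from the body faces, lens side and front face in all three views.

```bash
cat > lens.py <<'E'
from h import *
rng=np.random.default_rng(0)
off=dict(top=[.0007,-.0005,0],scene=[-.0023,.0006,.0],w5=[0,0,0])
V={}
for n in off:
    s=np.load(n+'.npy',allow_pickle=True).item(); W=(wcloud if n[0]=='w' else cloud)(s)+np.array(off[n])
    ed=s['z_map']; g=s['image'].mean(-1); sat=np.ptp(s['image'].astype(int),axis=-1)
    m=(np.hypot(W[...,0]-.555,W[...,1]-.157)<.055)&(W[...,2]>.085)&(W[...,2]<.19)&(sat<70)
    V[n]=(W[m],g[m],np.argwhere(m))
if __name__=='__main__':
  for n,(P,g,ij) in V.items():
    print(n,len(P),'zmax',P[:,2].max().round(4)); rem=np.ones(len(P),bool)
    for k in range(5):
        idx=np.flatnonzero(rem); best=None
        if len(idx)<15: break
        for _ in range(1500):
            a,b,c=P[rng.choice(idx,3,False)]; N=np.cross(b-a,c-a); l=np.linalg.norm(N)
            if l<2e-5: continue
            N/=l; i=idx[abs((P[idx]-a)@N)<.0012]
            if best is None or len(i)>len(best): best=i
        c0=P[best].mean(0); U,D,Vt=np.linalg.svd(P[best]-c0,full_matrices=False)
        print('  plane',len(best),Vt[2].round(3),'c',c0.round(4),'g',g[best].mean().round(),'rms',(D/np.sqrt(len(best))).round(4),'ij',ij[best].mean(0).round())
        rem[best]=False
E
python3 lens.py
```

```text
top 448 zmax 0.1536
  plane 99 [0.828 0.255 0.499] c [0.5721 0.1653 0.1162] g 147.0 rms [0.0196 0.011  0.0007] ij [188. 187.]
  plane 74 [-0.346 -0.117  0.931] c [0.5388 0.1551 0.144 ] g 171.0 rms [0.0087 0.0077 0.0007] ij [201. 189.]
  plane 54 [0.817 0.215 0.536] c [0.5685 0.1622 0.1179] g 164.0 rms [0.0265 0.0113 0.0008] ij [189. 188.]
  plane 41 [ 0.217 -0.971  0.104] c [0.5566 0.1417 0.1178] g 143.0 rms [0.0181 0.0097 0.0006] ij [194. 196.]
  plane 32 [-0.744  0.328 -0.582] c [0.5599 0.1533 0.1276] g 177.0 rms [0.0199 0.0096 0.0006] ij [193. 191.]
scene 465 zmax 0.1531
  plane 113 [-0.838 -0.205 -0.506] c [0.5725 0.1635 0.1144] g 153.0 rms [0.0202 0.011  0.0007] ij [174. 301.]
  plane 78 [-0.278  0.951 -0.132] c [0.5608 0.143  0.1104] g 125.0 rms [0.0211 0.0106 0.0006] ij [176. 292.]
  plane 65 [0.831 0.174 0.529] c [0.5678 0.1638 0.1159] g 147.0 rms [0.0245 0.0119 0.0006] ij [172. 300.]
  plane 50 [ 0.422 -0.827  0.37 ] c [0.5597 0.1461 0.1186] g 148.0 rms [0.02   0.0094 0.0007] ij [173. 293.]
  plane 38 [-0.463 -0.148  0.874] c [0.5378 0.157  0.1436] g 191.0 rms [0.0087 0.0076 0.0006] ij [160. 292.]
w5 2713 zmax 0.1514
  plane 820 [ 0.375  0.119 -0.919] c [0.5402 0.1563 0.1443] g 193.0 rms [0.008  0.0077 0.0006] ij [ 38. 242.]
  plane 546 [-0.819 -0.288 -0.495] c [0.5725 0.1653 0.1154] g 172.0 rms [0.0209 0.0104 0.0007] ij [ 35. 277.]
  plane 344 [-0.406 -0.11   0.907] c [0.5607 0.1554 0.1151] g 239.0 rms [0.0165 0.0095 0.0006] ij [ 45. 265.]
  plane 243 [-0.827 -0.1   -0.554] c [0.5667 0.1621 0.1227] g 160.0 rms [0.0209 0.012  0.0007] ij [ 37. 271.]
  plane 190 [ 0.29  -0.947  0.137] c [0.5583 0.1422 0.1156] g 107.0 rms [0.0205 0.0086 0.0007] ij [ 58. 262.]
```

```bash
cat > fit.py <<'E'
from lens import *
from scipy.optimize import least_squares
def res(p,P):
    Rm=R.from_rotvec(p[3:6]).as_matrix(); Q=(P-p[:3])@Rm; x,y,z=Q.T; r=np.hypot(x,y); L=p[6]
    dl=np.maximum(r-.0175,0); dz=np.maximum(np.maximum(z,-L-z),0)
    def box(q,h): # signed distance
        d=np.abs(q)-h; return np.linalg.norm(np.maximum(d,0),axis=1)+np.minimum(d.max(1),0)
    b=box(Q-[0,0,-L-.025],np.array([p[7],p[8],.025]))
    d=np.stack([r-.0175,abs(z+L/2)-L/2],1); c=np.linalg.norm(np.maximum(d,0),axis=1)+np.minimum(d.max(1),0)
    return np.minimum(b,c)
r0=R.from_euler('zy',[.28,-.42]).as_rotvec()
for n in ['top','scene','w5','all']:
  P=np.vstack([V[k][0] for k in V]) if n=='all' else V[n][0]
  for hx,hy in((.021,.022),(.022,.021)):
    f=lambda q:res(np.r_[q,hx,hy],P)
    s=least_squares(f,np.r_[.54,.156,.146,r0,.022],loss='soft_l1',f_scale=.001)
    a=R.from_rotvec(s.x[3:6]).as_matrix()[:,2]; print(n,hx,s.cost.round(6),s.x[:3].round(4),'axis',a.round(3),'tilt',np.degrees(np.arccos(a[2])).round(1),'L',s.x[6].round(4),np.median(abs(f(s.x))).round(5))
E
python3 fit.py
```

```text
top 0.021 0.000317 [0.5386 0.1559 0.144 ] axis [-0.404 -0.122  0.907] tilt 24.9 L 0.0345 0.00083
top 0.022 0.000299 [0.5385 0.1558 0.144 ] axis [-0.395 -0.106  0.913] tilt 24.1 L 0.0343 0.0008
scene 0.021 0.00021 [0.5374 0.1568 0.1433] axis [-0.413 -0.114  0.903] tilt 25.4 L 0.0346 0.00079
scene 0.022 0.000216 [0.5374 0.1569 0.1434] axis [-0.402 -0.091  0.911] tilt 24.4 L 0.0345 0.00079
w5 0.021 0.000678 [0.5384 0.1569 0.1436] axis [-0.412 -0.117  0.904] tilt 25.4 L 0.0348 0.00047
w5 0.022 0.000671 [0.5384 0.1566 0.1436] axis [-0.403 -0.107  0.909] tilt 24.6 L 0.0347 0.0005
all 0.021 0.001272 [0.5384 0.1567 0.1436] axis [-0.411 -0.118  0.904] tilt 25.3 L 0.0347 0.00056
all 0.022 0.001252 [0.5383 0.1565 0.1436] axis [-0.402 -0.105  0.91 ] tilt 24.5 L 0.0347 0.00057
```

Call:
{"api": "drive_tool", "payload": {
  "plan": [
    [0.01,-0.004,0,0,0,0,-1],
    [0.02,-0.008,0,0,0,0,-1],
    [0.02,-0.008,0,0,0,0,-1],
    [0.02,-0.009,0,0,0,0,-1],
    [0.02,-0.009,0,0,0,0,-1],
    [0.02,-0.008,0,0,0,0,-1],
    [0.011,-0.004,0,0,0,0,-1],
    [0,0,0,0,0,0,-1]
  ]
}}

```text
t: 15.75
tcp_pos: [0.4992, 0.1486, 0.2333]
tool_rot: [0.707, 0.708, -0.0, -0.0]
force: [-0.3, 0.3, -4.7]
finger_gap: 0.339
gripper_force: 49.9
```

Call:
{"api": "drive_tool", "payload": {
  "plan": [
    [0,0,0,-2.39,0.65,0,-1],
    [0,0,0,-2.39,0.65,0,-1],
    [0,0,0,-2.39,0.65,0,-1],
    [0,0,0,-2.39,0.65,0,-1],
    [0,0,0,-2.39,0.65,0,-1],
    [0,0,0,-2.39,0.65,0,-1],
    [0,0,0,-2.39,0.65,0,-1],
    [0,0,0,-2.39,0.65,0,-1],
    [0,0,0,-2.39,0.65,0,-1],
    [0,0,0,-2.39,0.65,0,-1]
  ]
}}

```text
t: 16.75
tcp_pos: [0.5001, 0.1462, 0.2332]
tool_rot: [0.691, 0.69, 0.186, 0.107]
force: [-0.5, 1.0, -4.6]
finger_gap: 0.336
gripper_force: 50.1
```

Call:
{"api": "drive_tool", "payload": {
  "plan": [
    [0,0,0,0,0,0,-1],
    [0,0,0,0,0,0,-1],
    [0,0,0,0,0,0,-1],
    [0,0,0,0,0,0,-1]
  ]
}}

```text
t: 17.15
tcp_pos: [0.5009, 0.1471, 0.2336]
tool_rot: [0.691, 0.69, 0.186, 0.107]
force: [0.3, -0.6, -5.2]
finger_gap: 0.338
gripper_force: 50.2
```

```bash
cat > chk.py <<'E'
from h import *
import sys
st,s=wshot(sys.argv[1]); Rm=R.from_quat(st['tool_rot']).as_matrix(); p=st['tcp_pos']
print(st['t'],p,st['finger_gap'],'q',st['q'].round(2),'qd',abs(st['qd']).max().round(3))
lens=np.array([.5383,.1566,.1436]); a=np.array([-.405,-.11,.907]); a/=np.linalg.norm(a)
W=wcloud(s); Q=(W-p)@Rm
m=(np.hypot(Q[...,0],Q[...,1])<.016)&(Q[...,2]<-.03)&(Q[...,2]>-.075); H=Q[m]; top=np.percentile(H[:,2],[2,10,50]); print('hub pts tool z',top.round(4))
rm=(np.hypot(Q[...,0],Q[...,1])<.033)&(Q[...,2]<.0)&(Q[...,2]>-.027)&(np.hypot(Q[...,0],Q[...,1])>.017)
print('rim pts',rm.sum(),np.percentile(Q[rm][:,2],[5,50,95]).round(4))
zu=float(sys.argv[2]) if len(sys.argv)>2 else -.007
U=p+Rm[:,2]*zu; d=U-lens; print('axial',(d@a).round(4),'lateral(world)',(d-(d@a)*a).round(4),'ang',np.degrees(np.arccos(-Rm[:,2]@a)).round(2),'tool shift needed',((lens+.1*a-U)@Rm).round(4))
E
python3 chk.py w6
```

```text
17.15 [0.5008816  0.14705313 0.23355215] 0.33804264654059046 q [ 0.    0.21  1.99  0.22  0.53 -0.16] qd 0.007
hub pts tool z [-0.0622 -0.0577 -0.0567]
rim pts 3037 [-0.0217 -0.0205 -0.0106]
axial 0.1049 lateral(world) [0.0022 0.0012 0.0011] ang 0.05 tool shift needed [-0.0013 -0.0025  0.0049]
```

Call:
{"api": "drive_tool", "payload": {
  "plan": [
    [-0.001,-0.002,0.002,0,0,0,-1],
    [0,0,0.003,0,0,0,-1],
    [0,0,0,0,0,0,-1],
    [0,0,0,0,0,0,-1],
    [0,0,0,0,0,0,-1]
  ]
}}

```text
t: 17.7
tcp_pos: [0.5004, 0.1468, 0.2277]
tool_rot: [0.691, 0.69, 0.186, 0.107]
force: [0.2, -0.2, -5.7]
finger_gap: 0.338
gripper_force: 50.2
```

```bash
python3 chk.py w7
python3 - <<'E'
from h import *
im=[]
for n in('scene','top'):
    s=manip.snapshot(n); im.append(cv2.resize(s['image'][...,::-1],(400,300))); W=cloud(s)
    def f(nm,x,y,r,lo,hi):
        P=W[(np.hypot(W[...,0]-x,W[...,1]-y)<r)&(W[...,2]>lo)&(W[...,2]<hi)]; print(n,nm,len(P),P.mean(0).round(4) if len(P) else '')
    f('pin',.41,.022,.03,.012,.025); f('bottle top',.688,-.393,.05,.19,.22); f('mug',.768,.02,.06,.085,.1); f('tape',.689,.388,.07,.043,.055); f('knob',.592,-.273,.03,.066,.08)
s=np.load('w7.npy',allow_pickle=True).item(); im.append(cv2.resize(s['image'][...,::-1],(400,300)))
c=manip.snapshot('scene')['image'][120:230,230:376,::-1]; im.append(cv2.resize(c,(400,300)))
cv2.imwrite('pics/fin.png',np.vstack([np.hstack(im[:2]),np.hstack(im[2:])]))
E
```

```text
17.7 [0.50037836 0.14677387 0.22773681] 0.33847118550289335 q [ 0.    0.22  2.    0.23  0.51 -0.17] qd 0.002
hub pts tool z [-0.0621 -0.0578 -0.0566]
rim pts 3036 [-0.0218 -0.0206 -0.0106]
axial 0.0998 lateral(world) [-0.0003  0.0004 -0.0001] ang 0.06 tool shift needed [-0.0004  0.0003 -0.0002]
scene pin 90 [0.4123 0.0219 0.0167]
scene bottle top 272 [ 0.6922 -0.3943  0.2029]
scene mug 235 [0.7663 0.0224 0.0903]
scene tape 319 [0.6919 0.3862 0.047 ]
scene knob 55 [ 0.5956 -0.2735  0.0711]
top pin 129 [0.4083 0.0225 0.0178]
top bottle top 176 [ 0.687  -0.392   0.2029]
top mug 185 [0.7623 0.0248 0.0909]
top tape 481 [0.6871 0.3882 0.0476]
top knob 53 [ 0.5919 -0.2715  0.0713]
```

View pics/fin.png

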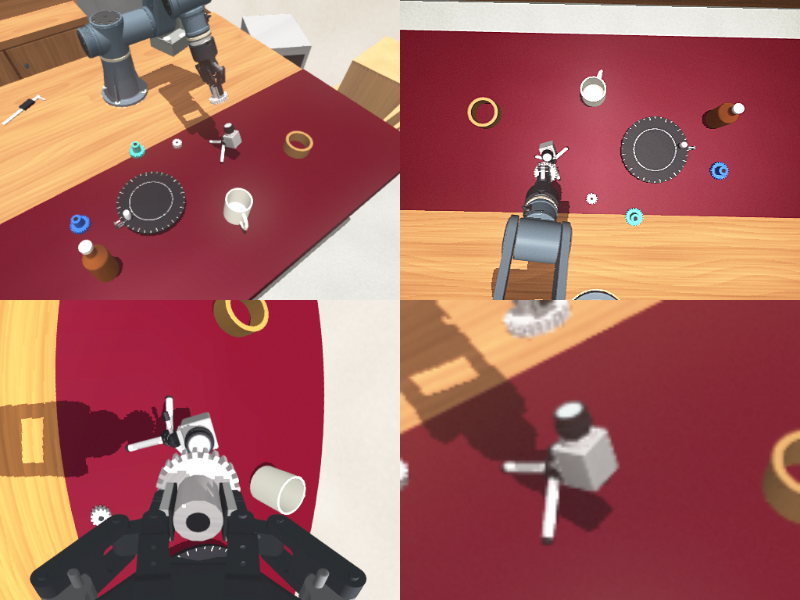

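The gear is held in front of the lens at (217,97) in the scene view. The handle is a little past the pointer at (684,146) in the top view. The bystanders are where they started and the arm is still, so I'm handing in.

```bash
python3 -c "
from station import manip
print(manip.sign_off())"
```

```text
the job is handed in; nothing more can be done
None
```

I handed the job in: the disc went one full turn plus about 5°, and the gear is held still on the lens axis, measured 99.8 mm out, under 1 mm off-centre and 0.1° off-axis, with the bystanders unmoved. My first close on the handle missed because the finger tips sit about 27 mm behind the reported TCP, not the stated 14 mm ahead of it; I measured that in the wrist depth and corrected for it.

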